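Level the counter shelf under pressure

ROBOT

A 6-joint arm with a two-finger parallel gripper is mounted at the origin on a cart in front of the work surface, level with it; the furniture and walls round the work are solid. World frame = base frame: x ahead of the robot, y to its left, z up, the work surface at z = 0. Lengths are in m, angles in rad, forces in N, time in s.
With the tool pointing down it reaches from about 0.325 to 0.75 m from the base axis. Payload 7.6 kg.
Tool frame: the origin (TCP) lies on the centre line of the jaws, within the pads' length; the fingertips stand 17 mm ahead of it and the grasp point (between the pads) lies 2 mm behind it; z points along the fingers, y is the line along which they close (so a half turn about z gives the same grasp; the last joint's range is limited). The gripper opens to 85 mm and grips with 20 to 120 N. Pads are 22 mm wide; open, the fingers measure 114 mm over their backs; the gripper's body (76 mm by 85 mm) begins 54 mm behind the grasp point. The pads swing forward as they close: fully open they stand 13 mm farther back than shut.
Start: joints at [-1.274, 0.052, 1.401, -0, 1.689, -0.07], TCP at [0.188, -0.49, 0.248] pointing down, gripper open.
Joint ranges: [-2.9, 2.9], [-0.91, 2.17], [0.12, 2.37], [-1.06, 4.2], [0.26, 2.73], [-2.93, 2.93]. Speed limits (rad/s): [2.57, 2.57, 3.01, 3.14, 3.14, 3.14].

INTERFACE

Orientations are given as a unit quaternion [x, y, z, w].
In Python, from station import * gives the robot as it stands.
- The arm moves only by the tool send_path, called after ">>>" by a JSON object that holds its "method" and its "body". Schema: {"type":"object","properties":{"segments":{"type":"array","items":{"type":"number"},"minItems":4,"maxItems":48},"aperture":{"type":"number"},"clamp_n":{"type":"number"},"only":{"type":"string"},"quiet":{"type":"boolean"},"lines":{"type":"string"}},"required":["segments"],"additionalProperties":false}. segments is one flat list of numbers that holds 1 to 12 rows one after another, with no inner brackets; each row has 4 numbers: dx, dy, dz in m, then a turn about the tool's z in rad; each row shifts and turns the commanded pose from where the row before left it, along the tool's axes as they then stand; what a row does not reach is not made up. A row lasts 1/8 s, in which the tool goes at most 0.0625 m and 0.188 rad, less where a joint would pass 70% of its speed; a pose out of reach is approached as far as the arm can. aperture is the finger opening in m, set as the call begins (left out keeps the last). The fingers move at their own pace and stop on an object; clamp_n is the grip in N (left out, the last holds). Time passes only in rows, so rows that do not move let the fingers close. The tool returns the time, the measured TCP pose, the force, the opening and the grip force at its end. only (a regular expression) keeps the lines of the reply that match it, lines (a string "A,B") keeps lines A to B, and quiet returns only ok. Input that does not fit is refused with a message, and nothing moves.
- observe(): the state, without advancing time (a new reading comes with each control period).
- get_image(name): name is "scene" or "top"; returns a dict with "color" (480x640x3 uint8, blue, green, red), "vfov" (degrees; the focal length in pixels is half the picture's height over the tangent of half this angle, whatever the lens; pixels are square), "cx", "cy" (the principal point, pixels), "T" (4x4, takes a point from camera to world coordinates). Camera axes: x right, y up, looking along -z (the intrinsics and any distortion apply to the point x, -y, -z); pixel columns grow to the right and rows downward; lengths in m; the calibration is good to about 2 mm. A picture is of the moment at which its call begins. There is no depth.
- close_job(): hands the job in; it is judged then, once.
The state is a dict: "time_s": time; "joint_positions": joint angles; "dq": joint speeds; "joint_torque": joint torques, N m; "ee_pos": TCP position; "orientation": TCP orientation; "ft_force": force on the tool from outside, world axes, zero at the start; "torque": the same for the moment, N m; "grip_width": finger opening in m; "finger_force": force on a finger pad.
Only numpy, scipy, OpenCV 4.12 (cv2) and the standard library are available. Lean on these libraries where they do the work, as an engineer would, in place of code of your own. Each camera call takes 0.05 s, during which the arm holds its last target. There are 200 camera calls.

TASK

Lay the spirit level lengthwise on the wooden shelf board, right way up, and let go of it. Then grip the round head of the shelf's screw foot, press it well down so that the shelf sits firmly on its foot, and turn it until the bubble stands between the two middle lines. Finish like that: keep holding the head pressed down with the bubble centred; do not let go, and leave the glass, tin and jars behind alone.

Things in the scene. Friction and masses are not known exactly. Their poses are not given: they have to be found in the camera images.
- level: Pocket spirit level: aluminium bar with black end caps, 185 long (its x axis) x 36 wide (y) x 30 mm high, 0.26 kg, a window in its top showing a green vial and a pale bubble. Origin: centre of its underside, z up. Starts flat on the worktop. Grip it across its 36 mm width; its side walls reach the full height.
- bubble (a joint): Bubble position (pale, 26 mm long) along the level's own x axis from the vial's middle, in m, -0.036 to 0.036. It goes to the HIGHER end of the level, about 1.55 mm per 0.001 rad of slope, and takes about 1 s to settle. The two middle lines are 36 mm apart: the bubble stands between them within +-0.005.
- board_mid (a point): Point on the top of the wooden shelf board (316 x 130 x 16 mm), on its centre line, middle of the free area where the level fits, 68 mm above the worktop. Frame: y along the board (+y to its hinged left end, 115 mm away; -y to the screw foot's axis, 145 mm away), x across it, z up.
- head_top (a point): Centre of the top face of the screw foot's head near the board's right end. The head: a black round grip, 34 mm in diameter and 30 mm high, on a steel flange 72 mm in diameter, 5 mm thick; this point is 30 mm above the flange's top, on which fingertips can rest to press. Free, it stands 57 mm above the board.
- head (a joint): How far the sprung head is pushed down into the foot, in m: 0 free, 0.014 at its stop; spring 2 N at the start plus 0.8 N per mm. Pressing lowers the shelf (up to about 13 mm at the head) and then sinks the head. Well down means more than 0.005; 0.007 to 0.011 is a good hold. Head and foot turn together.
- foot (a joint): Turn of the screw foot in rad, 0 to 3.2, growing CLOCKWISE seen from above. Clockwise lengthens the foot by 2.9 mm per rad and so raises the foot end of the board: 0.011 rad of slope per rad of turn once the shelf is pressed onto its foot. At the start it is 0.6 to 1.3 rad short of level. It stays where it is left; about 0.1 N m turns it.
- tumbler: Bystander: clear drinking glass, 80 mm wide, 91 mm high; origin at the centre of its underside.
- tuna_tin: Bystander: low round tin, 86 mm wide, 40 mm high; origin at the centre of its underside.
- salt_shaker: Bystander: glass salt shaker, 44 mm wide, 90 mm high; origin at the centre of its underside.
- spice_jar: Bystander: spice jar with a screw cap, 45 mm wide, 106 mm high; origin at the centre of its underside.
- board (a joint): Slope of the board in rad, 0 level, + when the foot (right) end is higher. The hinge is 260 mm from the foot's axis. A spring holds the foot end too high (0.028) until the head is pressed; 2 to 6 N on the head bring the shelf down onto its foot, and it then slopes the other way (foot end too low) until the foot is turned.
- head_grip: The same head as a body (flange and black grip, fixed to the sprung head): origin on its axis at the flange's underside, z up along the axis; it turns with the foot.
Mind the look-alikes: they are no part of the job. There is more than one size of the level; the one meant has the size given above.

How it is judged:
On the way:
1. the level lies lengthwise on the shelf board, released (z of level in the frame of board_mid between -0.006 and 0.006 m and x of level in the frame of board_mid between -0.055 and 0.055 m and y of level in the frame of board_mid between -0.06 and 0.1 m and angle between the x axis of level and the y axis of board_mid, either way round below 0.25 rad and angle between level's own z axis and vertical below 0.1 rad and contact force between the fingers and level below 0.1 N), for 0.2 s.
At the end, for the whole second after the job is handed in: The level lies right way up, lengthwise (within 0.25 rad) on the shelf board, untouched by the robot; the fingers keep the foot's head pressed down more than 5 mm (over 4 N); the bubble stays within 5 mm of the vial's middle through the last second (all of step 1 and contact force between the arm and level below 0.1 N and value of joint bubble between -0.005 and 0.005 m and value of joint head above 0.005 m and contact force between the fingers and head_grip above 4 N); the arm keeps its last pose, push and grip.
It fails at once if a bystander (glass, tin, salt shaker, spice jar) is pushed more than 30 mm away or knocked over (distance of any of tumbler, tuna_tin, salt_shaker, spice_jar from where it was at the start of the episode above 0.03 m or angle between any of tumbler, tuna_tin, salt_shaker, spice_jar's own z axis and vertical above 0.5 rad).
It also fails if it takes over 56 s, if anything falls off the work surface, if the arm or the gripper's body presses on something with over 40 N, if the wrist force passes 120 N, or if a joint passes its speed limit or range.

## Working session

There is one attempt and no reset: what is moved stays moved. The work goes in short steps, Python scripts to look and compute and a tool call to move; the robot and the scene stay as the last step left them, time stands still between calls to the robot, and variables do not carry over. Pictures are saved under pics/ and viewed, at most 10 in all, crops included, and the job is handed in when it is done.

```bash
ls; mkdir -p pics
```

Run:
```python
from station import *
import cv2,numpy as np
for n in("scene","top"):
    d=get_image(n); cv2.imwrite(f"pics/{n}0.png",d["color"]); print(n,{k:(v if k!="T" else np.round(v,4).tolist()) for k,v in d.items() if k!="color"})
print(observe())
```

```text
pics
scene {'vfov': 53.32591710568987, 'cx': 326.21328132128417, 'cy': 240.31273902777698, 'T': [[-0.7859, 0.3793, -0.4883, -0.0031], [-0.618, -0.5064, 0.6014, 1.0229], [-0.0192, 0.7744, 0.6324, 0.9102], [0.0, 0.0, 0.0, 1.0]]}
top {'vfov': 55.58186579785397, 'cx': 325.23696131637143, 'cy': 240.43216848444393, 'T': [[0.0029, 0.9972, -0.0747, 0.5656], [-0.9998, 0.0013, -0.0217, 0.2477], [-0.0215, 0.0748, 0.997, 1.0465], [0.0, 0.0, 0.0, 1.0]]}
{'time_s': 0.1, 'joint_positions': array([-1.27429551e+00,  5.27492249e-02,  1.40162802e+00, -2.57263923e-06,
        1.68860626e+00, -7.02935335e-02]), 'dq': array([-0.00147826, -0.00232404, -0.00170324,  0.00013687, -0.0012748 ,
        0.0028283 ]), 'joint_torque': array([ 6.55206113e-04, -3.82579100e+01, -3.60985637e+01, -2.02954075e-04,
        4.73468215e-03, -2.78873432e-05]), 'ee_pos': array([ 0.18822913, -0.48983013,  0.24756705]), 'orientation': array([ 9.83229611e-01,  1.82370634e-01, -7.97571320e-05, -6.90839897e-04]), 'ft_force': array([ 0.15234593, -0.08512116,  0.06787188]), 'torque': array([ 0.0040062 , -0.01404084,  0.06423068]), 'finger_force': 0.0, 'grip_width': 0.08537166990494877}
```

View pics/scene0.png

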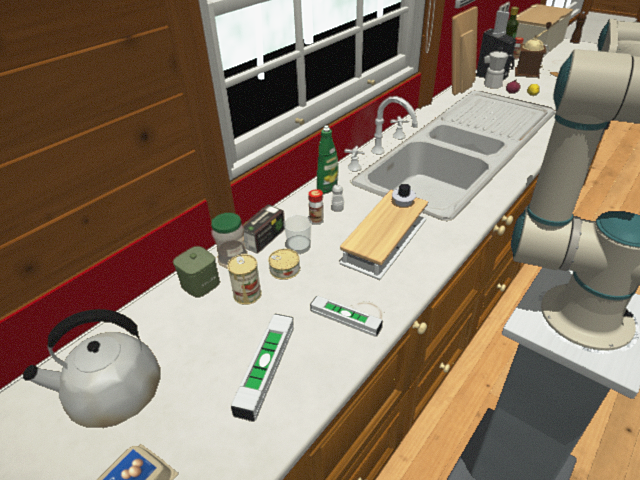

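View pics/top0.png

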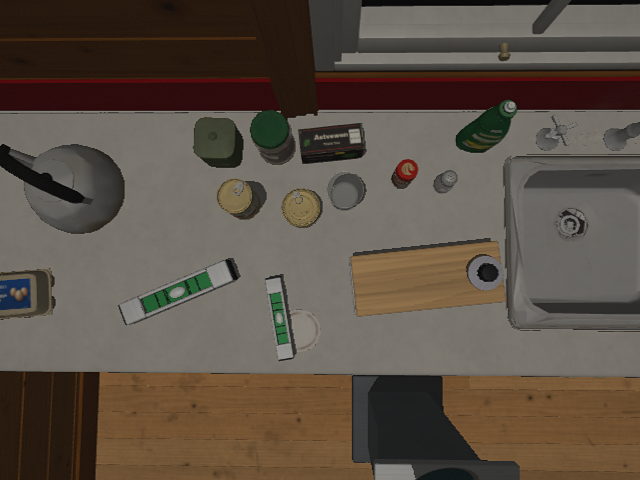

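The scene view shows a short level at (346,314) and a long one at (264,366). The board is at (385,232), with the screw head at (404,192).

Candidates for the level in the top view:
- Short bar at (279,318)
- Long bar at (180,291)

By its size, the short bar should be the 185 mm one. I'll measure both and check in a close crop.

Create h.py:
```python
from station import *
import cv2,numpy as np
def ray(d,p):
    f=240/np.tan(np.radians(d["vfov"]/2)); T=np.array(d["T"])
    v=T[:3,:3]@np.array([(p[0]-d["cx"])/f,-(p[1]-d["cy"])/f,-1]); return T[:3,3],v/np.linalg.norm(v)
def onz(d,p,z):
    o,v=ray(d,p); return o+v*(z-o[2])/v[2]
def tri(d1,p1,d2,p2):
    o1,v1=ray(d1,p1);o2,v2=ray(d2,p2)
    s=np.linalg.lstsq(np.c_[v1,-v2],o2-o1,rcond=None)[0]
    a=o1+s[0]*v1;b=o2+s[1]*v2; return (a+b)/2,np.linalg.norm(a-b)
def proj(d,P):
    f=240/np.tan(np.radians(d["vfov"]/2)); T=np.array(d["T"]); c=T[:3,:3].T@(np.array(P)-T[:3,3])
    return np.array([d["cx"]+f*c[0]/-c[2],d["cy"]-f*c[1]/-c[2]])
def green(im,box):
    x0,y0,x1,y1=box; h=cv2.cvtColor(im,cv2.COLOR_BGR2HSV)
    m=cv2.inRange(h,(45,110,50),(85,255,255)); k=np.zeros_like(m);k[y0:y1,x0:x1]=m[y0:y1,x0:x1]
    r=cv2.minAreaRect(cv2.findNonZero(k)); return r,cv2.boxPoints(r)
```

Run:
```python
from h import *
s,t=get_image("scene"),get_image("top")
for nm,bs,bt in(("short",(305,290,390,340),(255,270,305,365)),("long",(225,310,300,420),(110,255,245,330))):
    a,b=green(s["color"],bs),green(t["color"],bt)
    print(nm,a[0],b[0]); P,e=tri(s,a[0][0],t,b[0][0]); print(P.round(4),e)
    print(np.array([onz(t,p,P[2]) for p in b[1]]).round(4).tolist())
def crop(d,x,y,w,h,k): return cv2.resize(d["color"][y:y+h,x:x+w],None,fx=k,fy=k,interpolation=cv2.INTER_CUBIC)
a=np.hstack([crop(t,235,265,100,100,4)[:300*2][:400],crop(s,300,270,100,100,4)])
b=np.hstack([crop(t,345,230,160,80,2.5),crop(s,335,180,100,50,4)]) 
cv2.imwrite("pics/c1.png",np.vstack([a,b]))
```

```text
short ((345.73291015625, 312.21234130859375), (42.01777267456055, 5.266851902008057), 20.556045532226562) ((278.6351318359375, 317.810791015625), (50.141685485839844, 9.863938331604004), 80.53767395019531)
[0.4688 0.373  0.0247] 0.000966682058727499
[[0.5221, 0.394, 0.0247], [0.5258, 0.3722, 0.0247], [0.4168, 0.3527, 0.0247], [0.4131, 0.3743, 0.0247]]
long ((263.1053466796875, 360.04547119140625), (12.748546600341797, 61.21806335449219), 23.355562210083008) ((176.3293914794922, 291.7823486328125), (14.794672966003418, 70.33533477783203), 67.16634368896484)
[0.5269 0.6029 0.0306] 0.001746590543764823
[[0.5107, 0.6814, 0.0306], [0.572, 0.537, 0.0306], [0.5417, 0.5234, 0.0306], [0.4806, 0.6675, 0.0306]]
```

View pics/c1.png

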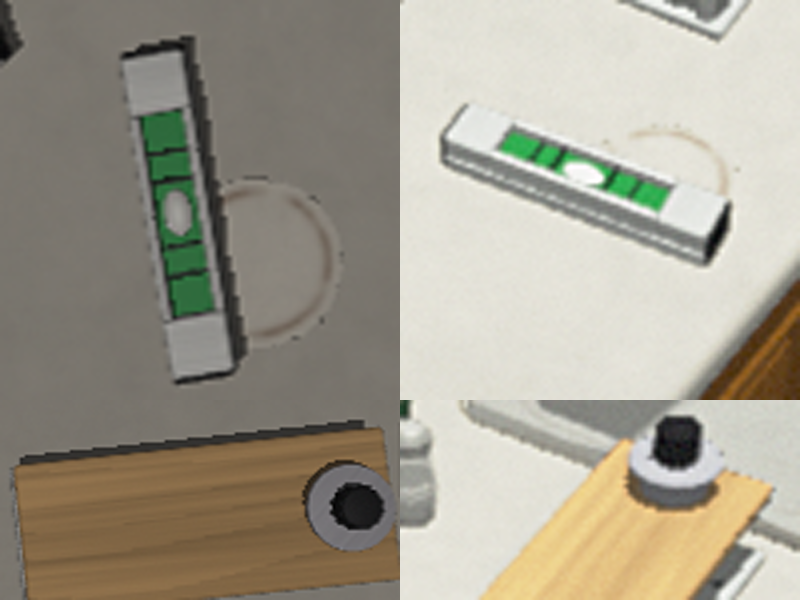

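The crop shows the short bar with black caps. In the top view its face corners are about (265.5,279), (281,277.5), (294.5,358) and (279,360), and in the scene view it spans roughly x 311-382. Next I measure its size, the board and the head.

Run:
```python
from h import *
s,t=get_image("scene"),get_image("top")
c=[(265.5,279.2),(281.2,277.5),(294.5,358),(278.8,360)]
Q=np.array([onz(t,p,.028) for p in c]); print("level",Q.round(4).tolist(),np.linalg.norm(Q[0]-Q[3]),np.linalg.norm(Q[0]-Q[1]),Q.mean(0))
u=(Q[0]+Q[1]-Q[2]-Q[3]); print("yaw",np.degrees(np.arctan2(u[1],u[0])))
def mask(d,lo,hi,box):
    h=cv2.cvtColor(d["color"],cv2.COLOR_BGR2HSV); m=cv2.inRange(h,lo,hi); k=np.zeros_like(m);x0,y0,x1,y1=box;k[y0:y1,x0:x1]=m[y0:y1,x0:x1]
    n,l,st,ce=cv2.connectedComponentsWithStats(k); i=1+np.argmax(st[1:,4]); return (l==i).astype(np.uint8),st[i],ce[i]
bs=mask(s,(8,60,80),(30,255,255),(335,180,435,280)); bt=mask(t,(8,60,60),(30,255,255),(345,235,510,320))
for b in(bs,bt):
    cn=max(cv2.findContours(b[0],cv2.RETR_EXTERNAL,cv2.CHAIN_APPROX_NONE)[0],key=cv2.contourArea)
    print("board",b[1],cv2.approxPolyDP(cv2.convexHull(cn),4,True)[:,0].tolist())
for d,box in((s,(390,178,420,215)),(t,(470,255,506,290))):
    b=mask(d,(0,0,0),(179,255,60),box); cn=max(cv2.findContours(b[0],0,1)[0],key=cv2.contourArea); print("head",b[1],b[2],cv2.minEnclosingCircle(cn))
```

```text
level [[0.5548, 0.4032, 0.028], [0.5587, 0.3681, 0.028], [0.382, 0.3369, 0.028], [0.3774, 0.3715, 0.028]] 0.18023575842848708 0.035356535277373306 [0.46821779 0.36993204 0.028     ]
yaw 10.064887904205543
board [ 340  190   88   75 3048] [[427, 201], [381, 264], [340, 248], [390, 190]]
board [ 350  241  156   75 8087] [[497, 241], [505, 301], [356, 314], [351, 256]]
head [399 185  11  12 111] [403.84684685 190.13513514] ((404.0, 190.0), 6.403224468231201)
head [477 263  22  19 317] [487.31861199 272.23028391] ((487.4047546386719, 272.5), 10.700998306274414)
```

Run:
```python
from h import *
s,t=get_image("scene"),get_image("top")
for a,b in(((381,264),(356.5,314.5)),((340,248),(351,256)),((427,201),(505,301.5))):
    print("tri",a,*tri(s,a,t,b))
B=np.array([onz(t,p,.07) for p in((351,256),(356.5,314.5),(505,301.5),(497.5,241))]); print(B.round(4).tolist(),B.mean(0))
u=B[0]+B[1]-B[2]-B[3]; print("yaw of +y board",np.degrees(np.arctan2(u[1],u[0])))
print("headtop",tri(s,(404.3,188),t,(490,273)), onz(t,(490,273),.125), "flange",onz(t,(484.5,272.8),.095))
```

```text
tri (381, 264) [0.47944984 0.20111663 0.0552165 ] 0.0012311693683927341
tri (340, 248) [0.60595543 0.21311315 0.05493223] 8.091668510580734e-05
tri (427, 201) [ 0.5119838  -0.10818207  0.07405392] 0.004477736874808047
[[0.6054, 0.2137, 0.07], [0.4812, 0.2022, 0.07], [0.5099, -0.1111, 0.07], [0.638, -0.0986, 0.07]] [0.55864044 0.05152872 0.07      ]
yaw of +y board 95.60156529834096
headtop (array([ 0.57067062, -0.06284032,  0.12187736]), np.float64(0.0025342916534610276)) [ 0.56963646 -0.06258014  0.125     ] flange [ 0.57014951 -0.06139582  0.095     ]
```

Measurements:
- **Level:** 180 x 35 mm with its top at about 25-28 mm, so the short bar is the right one. Centre (0.468,0.370), yaw 10°.
- **Board:** +y at 95.6°, and board_mid about (0.556,0.082).
- **Head:** (0.570,-0.062).

The first move goes in two legs towards the level.

>>> {"method": "send_path", "body": {"segments": [0.0475,-0.0393,0,0,0.0475,-0.0393,0,0,0.0475,-0.0393,0,0,0.0475,-0.0393,0,0,0.0475,-0.0393,0,0,0.0475,-0.0393,0,0,0.0475,-0.0393,0,0,0.0475,-0.0393,0,0], "aperture": 0.085}}

```text
time_s: 1.4
ee_pos: [0.4309, -0.0584, 0.2486]
orientation: [0.983, 0.182, 0.001, 0.0]
ft_force: [0.8, -0.5, -0.0]
grip_width: 0.085
finger_force: 0.0
```

>>> {"method": "send_path", "body": {"segments": [0.0271,-0.0554,0,0,0.0271,-0.0554,0,0,0.0271,-0.0554,0,0,0.0271,-0.0554,0,0,0.0271,-0.0554,0,0,0.0271,-0.0554,0,0,0.0271,-0.0554,0,0,0,0,0,0.1,0,0,0,0.091,0,0,0,0]}}

```text
time_s: 2.65
ee_pos: [0.4682, 0.3698, 0.2481]
orientation: [0.996, 0.088, -0.0, 0.0]
ft_force: [-0.5, 0.0, 0.1]
grip_width: 0.0852
finger_force: 0.0
```

>>> {"method": "send_path", "body": {"segments": [0,0,0.05,0,0,0,0.05,0,0,0,0.05,0,0,0,0.04,0,0,0,0.02,0,0,0,0.015,0,0,0,0,0]}}

```text
time_s: 3.52
ee_pos: [0.4684, 0.3697, 0.0232]
orientation: [0.996, 0.088, -0.0, 0.0]
ft_force: [0.3, -0.8, 0.9]
grip_width: 0.085
finger_force: 0.0
```

>>> {"method": "send_path", "body": {"segments": [0,0,0,0,0,0,0,0,0,0,0,0,0,0,0,0,0,0,0,0,0,0,0,0], "aperture": 0.02, "clamp_n": 40}}

```text
time_s: 4.28
ee_pos: [0.4689, 0.3704, 0.0246]
orientation: [0.996, 0.088, 0.001, -0.001]
ft_force: [-0.7, 2.0, 5.5]
grip_width: 0.0351
finger_force: 43.4
```

>>> {"method": "send_path", "body": {"segments": [0,0,-0.02,0,0,0,-0.05,0,0,0,-0.05,0,0,0,-0.04,0,0,0,0,0]}}

```text
time_s: 4.9
ee_pos: [0.4695, 0.3704, 0.1881]
orientation: [0.996, 0.088, 0.003, -0.002]
ft_force: [0.5, 0.6, -1.6]
grip_width: 0.0356
finger_force: 42.6
```

>>> {"method": "send_path", "body": {"segments": [0,0,0,-0.1866,0,0,0,-0.1866,0,0,0,-0.1866,0,0,0,-0.1866,0,0,0,-0.1866,0,0,0,-0.1866,0,0,0,-0.1866,0,0,0,-0.1866]}}

```text
time_s: 5.9
ee_pos: [0.4676, 0.369, 0.1812]
orientation: [0.669, 0.743, -0.002, -0.0]
ft_force: [-0.5, -0.6, -2.3]
grip_width: 0.0351
finger_force: 42.4
```

>>> {"method": "send_path", "body": {"segments": [-0.056,0.0116,0,0,-0.056,0.0116,0,0,-0.056,0.0116,0,0,-0.056,0.0116,0,0,-0.056,0.0116,0,0,0,0,0,0,0,0,0,0]}}

```text
time_s: 6.78
ee_pos: [0.5527, 0.0967, 0.1819]
orientation: [0.672, 0.741, -0.001, -0.001]
ft_force: [-0.2, 0.1, -2.7]
grip_width: 0.0351
finger_force: 42.4
```

Run:
```python
from h import *
s,t=get_image("scene"),get_image("top")
k=lambda d,x,y,w,h,z: cv2.resize(d["color"][y:y+h,x:x+w],None,fx=z,fy=z,interpolation=cv2.INTER_CUBIC)
cv2.imwrite("pics/c2.png",np.hstack([k(t,335,180,200,200,2),k(s,310,130,160,160,2.5)]))
```

```text
(no output)
```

View pics/c2.png

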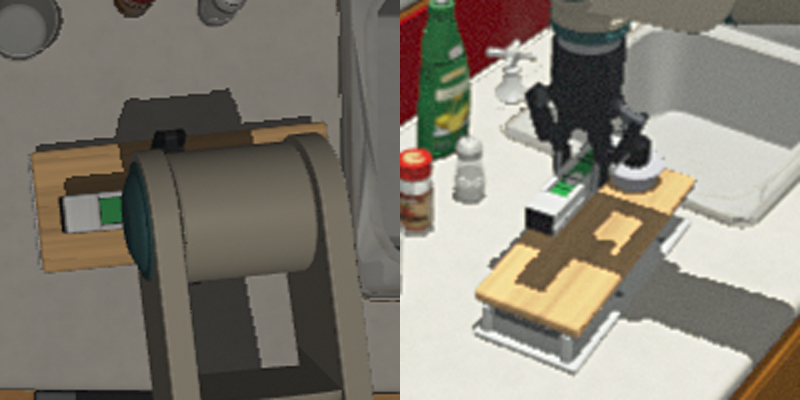

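The level is held the right way up, lined up over the board (top-view crop: white end at about (80,212)). Lowering it now.

>>> {"method": "send_path", "body": {"segments": [0,0,0.04,0,0,0,0.03,0,0,0,0.012,0,0,0,0,0,0,0,0,0]}}

```text
time_s: 7.5
ee_pos: [0.5542, 0.0971, 0.103]
orientation: [0.672, 0.741, 0.001, 0.001]
ft_force: [0.1, -0.1, -2.3]
grip_width: 0.0347
finger_force: 42.4
```

>>> {"method": "send_path", "body": {"segments": [0,0,0.003,0,0,0,0,0,0,0,0,0]}}

```text
time_s: 7.88
ee_pos: [0.5534, 0.0967, 0.0985]
orientation: [0.672, 0.741, 0.0, 0.0]
ft_force: [0.5, -0.1, -1.6]
grip_width: 0.0348
finger_force: 42.4
```

>>> {"method": "send_path", "body": {"segments": [0,0,0.003,0,0,0,0,0,0,0,0,0]}}

```text
time_s: 8.25
ee_pos: [0.5537, 0.0967, 0.0959]
orientation: [0.672, 0.741, 0.0, 0.0]
ft_force: [0.5, -0.0, 2.8]
grip_width: 0.0347
finger_force: 43.1
```

>>> {"method": "send_path", "body": {"segments": [0,0,0.002,0,0,0,0,0,0,0,0,0]}}

```text
time_s: 8.62
ee_pos: [0.5537, 0.0964, 0.0936]
orientation: [0.672, 0.741, 0.0, 0.001]
ft_force: [1.2, -3.5, 3.2]
grip_width: 0.0351
finger_force: 43.2
```

>>> {"method": "send_path", "body": {"segments": [0,0,0,0,0,0,0,0,0,0,0,0,0,0,0,0], "aperture": 0.08}}

```text
time_s: 9.12
ee_pos: [0.5532, 0.0968, 0.0931]
orientation: [0.672, 0.741, -0.0, -0.0]
ft_force: [0.9, 0.1, 0.8]
grip_width: 0.0801
finger_force: 0.0
```

>>> {"method": "send_path", "body": {"segments": [0,0,-0.03,0,0,0,-0.05,0,0,0,-0.04,0,0,0,0,0,0,0,0,0]}}

```text
time_s: 9.75
ee_pos: [0.553, 0.0968, 0.2123]
orientation: [0.672, 0.741, -0.0, -0.0]
ft_force: [-0.2, 0.3, 0.4]
grip_width: 0.0802
finger_force: 0.0
```

>>> {"method": "send_path", "body": {"segments": [-0.053,0.0004,0,0,-0.053,0.0004,0,0,-0.054,0.0005,0,0,0,0,0,0,0,0,0,0]}}

```text
time_s: 10.38
ee_pos: [0.5698, -0.0621, 0.2118]
orientation: [0.672, 0.741, -0.001, -0.001]
ft_force: [-0.8, 0.1, 0.6]
grip_width: 0.0798
finger_force: 0.0
```

Run:
```python
from h import *
s,t=get_image("scene"),get_image("top")
k=lambda d,x,y,w,h,z: cv2.resize(d["color"][y:y+h,x:x+w],None,fx=z,fy=z,interpolation=cv2.INTER_CUBIC)
cv2.imwrite("pics/c3.png",np.hstack([k(t,335,200,200,200,2),k(s,330,140,100,100*1,4)]))
```

```text
(no output)
```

View pics/c3.png

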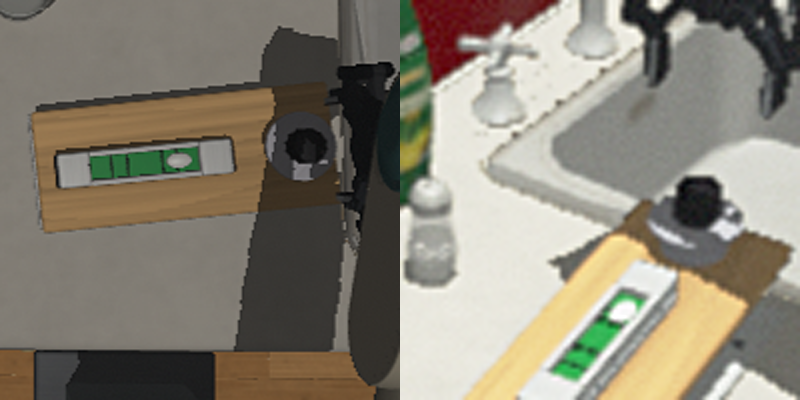

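The level lies lengthwise and the right way up on the board (top-view crop about (145,160)). Its bubble is at the foot end, as expected for an unpressed shelf, and the gripper is above the head. Lowering around the head and gripping it.

>>> {"method": "send_path", "body": {"segments": [0,0,0.04,0,0,0,0.03,0,0,0,0.015,0,0,0,0.008,0,0,0,0,0,0,0,0,0]}}

```text
time_s: 11.22
ee_pos: [0.5709, -0.0624, 0.1216]
orientation: [0.672, 0.741, 0.001, 0.001]
ft_force: [0.3, -0.1, 0.1]
grip_width: 0.0799
finger_force: 0.0
```

>>> {"method": "send_path", "body": {"segments": [0,0,0,0,0,0,0,0,0,0,0,0,0,0,0,0,0,0,0,0,0,0,0,0], "aperture": 0.02, "clamp_n": 50}}

```text
time_s: 11.98
ee_pos: [0.5714, -0.0624, 0.1213]
orientation: [0.672, 0.741, 0.001, 0.001]
ft_force: [5.3, 0.8, 1.3]
grip_width: 0.0329
finger_force: 49.5
```

>>> {"method": "send_path", "body": {"segments": [0,0.001,0.005,0,0,0,0.005,0,0,0,0,0,0,0,0,0]}}

```text
time_s: 12.48
ee_pos: [0.5717, -0.0634, 0.1108]
orientation: [0.672, 0.741, -0.0, 0.001]
ft_force: [2.5, -5.1, 5.6]
grip_width: 0.0328
finger_force: 49.8
```

>>> {"method": "send_path", "body": {"segments": [0,0,0.005,0,0,0,0,0,0,0,0,0]}}

```text
time_s: 12.85
ee_pos: [0.5718, -0.0639, 0.106]
orientation: [0.672, 0.74, -0.0, 0.002]
ft_force: [1.9, -6.9, 6.3]
grip_width: 0.0326
finger_force: 49.9
```

>>> {"method": "send_path", "body": {"segments": [0,0,0.005,0,0,0,0,0,0,0,0,0]}}

```text
time_s: 13.22
ee_pos: [0.5719, -0.064, 0.1016]
orientation: [0.672, 0.74, -0.0, 0.002]
ft_force: [1.1, -6.9, 9.1]
grip_width: 0.0328
finger_force: 50.1
```

Create b.py:
```python
from h import *
import sys
s=get_image("scene"); im=s["color"]; h=cv2.cvtColor(im,cv2.COLOR_BGR2HSV)
g=cv2.inRange(h,(45,110,50),(85,255,255)); k=np.zeros_like(g);k[195:262,345:425]=g[195:262,345:425]
r=cv2.minAreaRect(cv2.findNonZero(k)); hull=np.zeros_like(g); cv2.fillPoly(hull,[np.intp(cv2.boxPoints(r))],255)
w=cv2.inRange(h,(0,0,150),(179,70,255))&cv2.erode(hull,np.ones((3,3),np.uint8))
n,l,st,ce=cv2.connectedComponentsWithStats(w); i=1+np.argmax(st[1:,4])
u=np.array([-.098,.995]); z=.095
C=onz(s,r[0],z)[:2]; B=onz(s,ce[i],z)[:2]
e=[onz(s,p,z)[:2]@u for p in cv2.findNonZero(k)[:,0]]
print("rect",r,"bub",ce[i],st[i][4],"off toward hinge mm",1e3*(B@u-(max(e)+min(e))/2),"window mm",1e3*(max(e)-min(e)))
if len(sys.argv)>1: cv2.imwrite(sys.argv[1],cv2.resize(im[150:270,330:450],None,fx=5,fy=5,interpolation=cv2.INTER_CUBIC))
```

```text
(no output)
```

>>> {"method": "send_path", "body": {"segments": [0,0,0,0,0,0,0,0,0,0,0,0,0,0,0,0,0,0,0,0]}}

```text
time_s: 13.85
ee_pos: [0.5719, -0.064, 0.1016]
orientation: [0.672, 0.74, -0.0, 0.002]
ft_force: [0.5, -7.6, 8.1]
grip_width: 0.0327
finger_force: 50.1
```

```bash
python3 b.py pics/b1.png
```

```text
rect ((379.4751892089844, 224.02764892578125), (5.351717948913574, 26.01529312133789), 41.987213134765625) bub [376.     227.8125] 16 off toward hinge mm 20.261911292021768 window mm 98.55883304997657
```

View pics/b1.png

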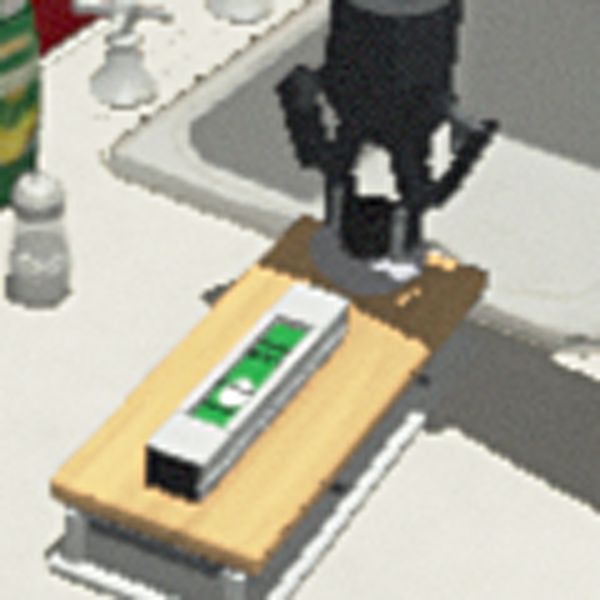

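The shelf is pressed down and the bubble is now about 20 mm towards the hinge, at crop (236,390), as expected. Turning the head clockwise.

>>> {"method": "send_path", "body": {"segments": [-0.001,0,0,0.1,0,0,0,0.1,0,0,0,0.1,0,0,0,0.1,0,0,0,0.1,0,0,0,0.1,0,0,0,0.1,0,0,0,0.1,0,0,0,0.1,0,0,0,0,0,0,0,0]}}

```text
time_s: 15.28
ee_pos: [0.5707, -0.0629, 0.101]
orientation: [0.927, 0.375, -0.001, -0.001]
ft_force: [-5.3, 0.9, 11.5]
grip_width: 0.0329
finger_force: 50.4
```

>>> {"method": "send_path", "body": {"segments": [0,0,0,0,0,0,0,0,0,0,0,0,0,0,0,0,0,0,0,0,0,0,0,0,0,0,0,0,0,0,0,0]}}

```text
time_s: 16.27
ee_pos: [0.5707, -0.063, 0.101]
orientation: [0.927, 0.375, -0.001, -0.001]
ft_force: [-5.9, 0.9, 11.5]
grip_width: 0.0325
finger_force: 50.4
```

```bash
python3 b.py pics/b2.png
```

```text
rect ((379.419921875, 223.97792053222656), (5.5003767013549805, 26.01529312133789), 41.987213134765625) bub [378.35294118 224.94117647] 17 off toward hinge mm 5.955089068687753 window mm 99.94531781495743
```

View pics/b2.png

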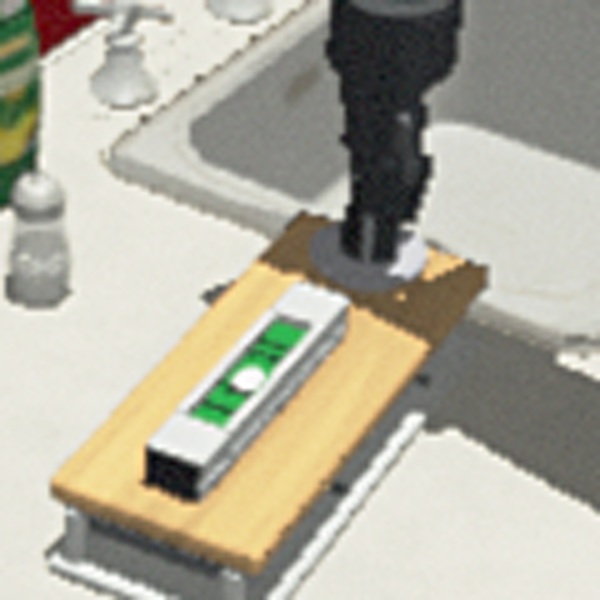

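The bubble moved about 14 mm and is now roughly 6 mm short of centre, at crop (250,378). I'll turn a little more and ease the press by 2 mm.

>>> {"method": "send_path", "body": {"segments": [0,0,-0.001,0.1,0,0,-0.001,0.1,0,0,0,0.1,0,0,0,0.03,0,0,0,0,0,0,0,0,0,0,0,0,0,0,0,0,0,0,0,0,0,0,0,0,0,0,0,0,0,0,0,0]}}

```text
time_s: 17.82
ee_pos: [0.5706, -0.0623, 0.1028]
orientation: [0.976, 0.218, -0.001, -0.001]
ft_force: [-6.7, 3.1, 10.4]
grip_width: 0.0327
finger_force: 50.4
```

```bash
python3 b.py
```

Run:
```python
from h import *
s,t=get_image("scene"),get_image("top")
k=lambda d,x,y,w,h,z: cv2.resize(d["color"][y:y+h,x:x+w],None,fx=z,fy=z,interpolation=cv2.INTER_CUBIC)
cv2.imwrite("pics/b3.png",np.hstack([k(s,360,205,40,40,10),k(t,355,240,110,110,400/110)]))
```

```text
rect ((379.3551025390625, 223.93092346191406), (5.469405651092529, 25.97967529296875), 41.423667907714844) bub [379.   224.05] 20 off toward hinge mm 1.3740102749240228 window mm 99.94531781495743
```

View pics/b3.png

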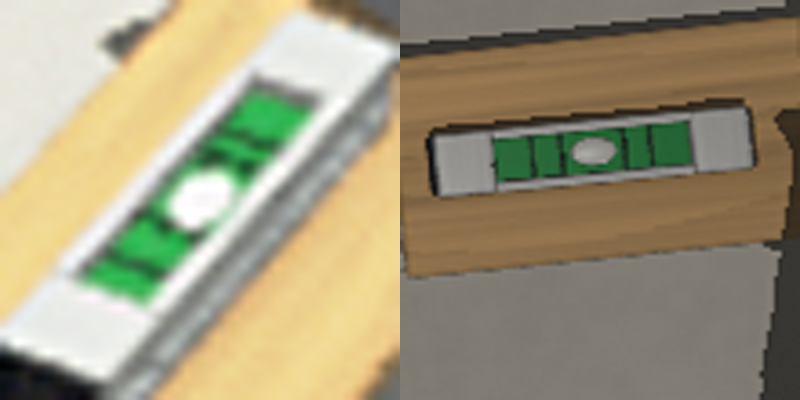

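In the top view the bubble (x≈594) sits midway between the inner lines (561 and 625), and the window centre is 593. I'll check that it holds steady, then hand in.

>>> {"method": "send_path", "body": {"segments": [0,0,0,0,0,0,0,0,0,0,0,0,0,0,0,0,0,0,0,0,0,0,0,0,0,0,0,0,0,0,0,0]}}

```text
time_s: 18.98
ee_pos: [0.5706, -0.0623, 0.1028]
orientation: [0.976, 0.218, -0.001, -0.001]
ft_force: [-6.3, 3.1, 11.1]
grip_width: 0.0324
finger_force: 50.4
```

```bash
python3 b.py; python3 -c "
from station import *
print(close_job())"
```

```text
rect ((379.419921875, 223.97792053222656), (5.5003767013549805, 26.01529312133789), 41.987213134765625) bub [379.   224.05] 20 off toward hinge mm 1.3740102749240228 window mm 99.94531781495743
the job is handed in; nothing more can be done
None
```

I handed the job in at about 19 s with the level lying released on the shelf, the screw head still gripped and pressed down at about 11 N, and the bubble about 1 mm off centre; the verdict was not shown.

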